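# Stack the bench block and run the bench pin out to its mark

### The arm

A 7-joint arm with a two-finger parallel gripper is mounted at the origin on the work surface. World frame = base frame: x ahead of the robot, y to its left, z up, the work surface at z = 0. Lengths are in m, angles in rad, forces in N, time in s.
With the tool pointing down it reaches from about 0.425 to 0.875 m from the base axis. Payload 4.7 kg.
Tool frame: the origin (TCP) lies midway between the tips of the shut fingers; the grasp point (between the pads) lies 19 mm behind it (ctrl.grip_point_offset is the distance from the TCP to the grasp point, in m); z points along the fingers, y is the line along which they close (so a half turn about z gives the same grasp; the last joint's range is limited). The gripper opens to 87 mm and grips with 3 to 60 N. Pads are 19 mm wide; open, the fingers measure 117 mm over their backs; the gripper's body (75 mm by 190 mm) begins 51 mm behind the grasp point.
Start: joints at [1.267, 0.321, -0.07, 1.45, 0.023, 1.371, -0.057], TCP at [0.203, -0.617, 0.223] pointing down, gripper open.
Joint ranges: [-2.86, 2.86], [-0.3, 2.09], [-1.38, 1.24], [0.06, 2.45], [-1.56, 4.7], [0.09, 2.05], [-2.69, 2.69]. Speed limits (rad/s): [2.57, 2.57, 3.14, 3.14, 3.14, 3.14, 3.14].

### API

Orientations are given as a rotation vector (axis times angle).
In Python, from bench import ctrl gives the robot as it stands. The module is installed in compiled form; this text tells all that it offers.
- The arm moves only by the shell command python3 -m handwheel 'ROWS' [OPENING] [FORCE]. ROWS is JSON, a list of rows, each an object of numbers: "x", "y", "z": the shift along the tool's x, y, z in m; "wx", "wy", "wz": the turn, a rotation vector about the tool's x, y, z in degrees. A call has 1 to 10 rows; each row is the pose to reach, as a shift and turn from the pose commanded when the call began, along the tool's axes at that moment; what a row does not reach only later rows make up. A row lasts 1/12 s, in which the tool goes at most 41.7 mm and 7.16 degrees, less where a joint would pass 70% of its speed; a pose out of reach is approached as far as the arm can. A call with a gripper value outside its range is refused whole. OPENING is the finger opening in m, from 0 to 0.087, set as the call begins (- or left out, the last holds). The fingers move at their own pace and stop on an object; FORCE is the grip in N (left out, the last holds). Time passes only in rows, so rows that repeat a pose let the fingers close. It gives the time, the measured TCP pose, the force, the opening and the grip force at its end, in the units of the state.
- ctrl.get_state(): the state, without advancing time (a new reading comes with each control period).
- ctrl.get_image(name): name is "scene" or "top"; returns a dict with "image" (420x560x3 uint8, red, green, blue), "K" (3x3 intrinsics, pixels), "world_to_cam" (4x4, takes a point from world to camera coordinates). Camera axes: x right, y down, z forward; pixel columns grow to the right and rows downward; lengths in m; the calibration is good to about 2 mm. A picture is of the moment at which its call begins. There is no depth.
- ctrl.close_job(): hands the job in; it is judged then, once.
The state is a dict: "time": time; "joint_positions": joint angles; "qd": joint speeds; "joint_torque": joint torques, N m; "position": TCP position; "tool_rot": TCP orientation; "ft_force": force on the tool from outside, world axes, zero at the start; "torque": the same for the moment, N m; "grip_width": opening from 0.0 (shut) to 1.0 (fully open); "grip_force": force on a finger pad.
Only numpy, scipy, OpenCV 4.12 (cv2) and the standard library are available. Lean on these libraries where they do the work, as an engineer would, in place of code of your own. Each camera call takes 0.05 s, during which the arm holds its last target. There are 200 camera calls.

### The job

On the jeweller's bench, set the steel block gently and squarely on top of the black rubber pad that lies on the wooden board, and let go of it. Then slide the board, with the pile on it, straight out over the edge of the blue riser at the pad's end until the board's red line lies right above that edge. The loaded board would now tip off, so finish while still holding it: level, flat on the riser, the pile still square; never let it tip, and leave the other things on the bench alone.

Things in the scene. Friction and masses are not known exactly. Their poses are not given: they have to be found in the camera images.
- riser: Low steel riser fixed to the bench with a blue top plate 180 x 120 mm (along its x, y), top surface 60 mm above the bench. Origin: centre of its underside. Its x axis points outward, to the front edge over which the board is slid (to the robot's right, within about 0.35 rad of world -y).
- riser_edge (a point): Middle of the riser's front top edge: 90 mm from the riser's centre along its x, 60 mm up. Axes as the riser's.
- board: Loose pale wooden board (bench pin) lying on the riser, 240 x 64 x 15 mm (along its x, y, z), 0.14 to 0.24 kg. Origin: centre of its underside, so it lies 60 mm above the bench. Its x axis points to its outer end (the nose, at x = +120 mm), which at first overhangs the front edge by 10 to 40 mm and points the same way as the riser's x axis within 0.08 rad. A darker cleat stands on its other end (the tail).
- board_mark (a point): Centre of the red line across the board, on its top face: 6 mm wide, at x = -10 mm in the board's frame (130 mm from the nose), z = 15 mm. Axes as the board's. When it lies above the riser's front edge the loaded board tips unless its tail is held with a few newtons.
- board_cleat (a point): Middle of the top face of the wooden cleat fixed across the board's tail, good to grip from above: 20 mm along the board's x, 56 mm along its y, 24 mm high above the board's top face. In the board's frame at x = -95 mm, z = 39 mm (99 mm above the bench). Axes as the board's.
- pad: Loose black rubber pad 50 x 50 x 20 mm lying on the board near its nose (centre about 30 to 40 mm from the nose), turned up to 0.15 rad from it. Origin: centre of its underside; top face 95 mm above the bench.
- block: Loose bright steel block 50 x 50 x 18 mm, 0.28 to 0.42 kg, lying flat on the bench to the right of the riser, at any yaw. Origin: centre of its underside.
- hammer: Loose hammer with a wooden handle and brass head, 220 mm long, lying on the bench beyond the tail of the board. Leave alone.
- dish: Loose shallow brass dish, 90 mm across, 20 mm high; origin centre of underside. Leave alone.
- jar: Loose amber jar with black cap, 60 mm across, 70 mm high; origin centre of underside. Leave alone.
- tin: Loose aluminium tin, 64 mm across, 45 mm high; origin centre of underside. Leave alone.
- mandrel: Loose steel ring mandrel, an upright cone 152 mm high on a 76 mm round foot; origin centre of underside. Leave alone.
- tray: Loose red plastic tray 100 x 140 x 30 mm; origin centre of underside. Leave alone.
Things that resemble listed ones, but are neither listed nor needed, are in the scene too. What is shaped like the board but orange is not meant.

How it is judged:
On the way, in this order (a step that is already met when the one before it is completed fails the run):
1. the steel block lies squarely on the rubber pad on the board, let go of (horizontal distance between block and pad below 0.006 m and (angle between the x axis of block and the x axis of pad, either way round below 0.14 rad or angle between the x axis of block and the y axis of pad, either way round below 0.14 rad) and z of block in the frame of pad between 0.017 and 0.023 m and z of pad in the frame of board between 0.012 and 0.018 m and angle between block's own z axis and vertical below 0.06 rad and contact force between each of the arm, the fingers and block below 0.05 N and contact force between each of the arm, the fingers and pad below 0.05 N and linear speed of block below 0.03 m/s), for 0.3 s.
2. the board is slid out level until its red line is above the riser's front edge (x of board_mark in the frame of riser_edge between -0.006 and 0.006 m and y of board_mark in the frame of riser_edge between -0.02 and 0.02 m and z of board_mark in the frame of riser_edge between 0.012 and 0.018 m and angle between the x axis of board and the x axis of riser, either way round below 0.14 rad and angle between board's own z axis and vertical below 0.05 rad and contact force between any of the fingers, the arm and board above 1 N), for 0.3 s.
At the end, for the whole second after the job is handed in: Red line within 6 mm of the riser edge, 20 mm sideways, 0.14 rad in line; board level within 0.05 rad, flat on the riser, held by the robot (over 1 N), touching nothing else; block flat on the pad within 6 mm, 0.14 rad (any quarter turn), pad on board, both untouched; all at rest (all of step 2 and horizontal distance between block and pad below 0.006 m and (angle between the x axis of block and the x axis of pad, either way round below 0.14 rad or angle between the x axis of block and the y axis of pad, either way round below 0.14 rad) and z of block in the frame of pad between 0.017 and 0.023 m and z of pad in the frame of board between 0.012 and 0.018 m and angle between block's own z axis and vertical below 0.06 rad and contact force between each of the arm, the fingers and block below 0.05 N and contact force between each of the arm, the fingers and pad below 0.05 N and linear speed of each of board, block, pad below 0.02 m/s and contact force between board and riser above 0.5 N and contact force between board and hammer below 0.05 N and contact force between board and dish below 0.05 N and contact force between board and jar below 0.05 N and contact force between board and tin below 0.05 N and contact force between board and mandrel below 0.05 N and contact force between board and tray below 0.05 N); the arm keeps its last pose, push and grip.
It fails at once if the board tips by more than 0.2 rad (angle between board's own z axis and vertical above 0.2 rad).
It fails at once if the steel block is dropped or flung (faster than 0.5 m/s while not touched by the fingers) (linear speed of block above 0.5 m/s and contact force between the fingers and block below 0.05 N).
It fails at once if another thing on the bench is moved by more than 20 mm (distance of any of hammer, dish, jar, tin, mandrel, tray from where it was at the start of the episode above 0.02 m).
It also fails if it takes over 48 s, if anything falls off the work surface, if the arm or the gripper's body presses on something with over 40 N, if the wrist force passes 120 N, or if a joint passes its speed limit or range.

## Working session

There is one attempt and no reset: what is moved stays moved. The work goes in short steps, Python scripts to look and compute and a shell command to move; the robot and the scene stay as the last step left them, time stands still between calls to the robot, and variables do not carry over. Pictures are saved under pics/ and viewed, at most 10 in all, crops included, and the job is handed in when it is done.

```bash
mkdir -p pics; cat > h.py <<'E'
import numpy as np, cv2
from scipy.spatial.transform import Rotation as R
from bench import ctrl
def shot(n,f=None):
    d=ctrl.get_image(n)
    if f: cv2.imwrite('pics/'+f,d['image'][:,:,::-1])
    return d
def ray(d,px,z):
    px=np.atleast_2d(np.array(px,float)); T=d['world_to_cam']; Rc=T[:3,:3]; c=-Rc.T@T[:3,3]
    v=np.c_[px,np.ones(len(px))]@np.linalg.inv(d['K']).T@Rc
    return (c+v*((z-c[2])/v[:,2])[:,None])[:,:2]
E
python3 - <<'E'
from h import *
import pickle
a=shot('top','t1.png');b=shot('scene','s1.png');pickle.dump((a,b),open('p1.pkl','wb'))
for d in(a,b):
    T=d['world_to_cam'];print(d['K'].round(1).tolist(),(-T[:3,:3].T@T[:3,3]).round(3),T[:3,:3].round(2).tolist())
s=ctrl.get_state();print(s)
E
```

```text
[[468.6, 0.0, 284.4], [0.0, 468.6, 213.8], [0.0, 0.0, 1.0]] [ 0.372 -0.048  1.364] [[-0.0, -1.0, 0.01], [-0.99, 0.0, -0.13], [0.13, -0.01, -0.99]]
[[389.5, 0.0, 275.9], [0.0, 389.5, 214.4], [0.0, 0.0, 1.0]] [ 1.36  -0.049  0.739] [[-0.0, 1.0, -0.02], [0.61, -0.02, -0.79], [-0.79, -0.01, -0.61]]
{'time': 0.1, 'joint_positions': array([ 1.26712784,  0.32176016, -0.07010478,  1.4515687 ,  0.02258436,
        1.37078583, -0.05685136]), 'qd': array([-0.0011866 , -0.0002958 , -0.00086334, -0.00265441,  0.0013442 ,
        0.00034481, -0.00116636]), 'joint_torque': array([ 1.99570072e-04, -4.92571163e+01, -4.05850913e-01, -3.13398707e+01,
       -6.42288546e-02,  3.94907780e-02,  6.23498863e-05]), 'position': array([ 0.20290603, -0.61699274,  0.22155582]), 'tool_rot': array([-3.10032051e+00, -4.96926869e-01,  5.41504787e-04]), 'ft_force': array([ 0.15879745,  0.09281301, -0.02770214]), 'torque': array([-0.00681229,  0.03402174,  0.00019746]), 'grip_force': 0.0, 'grip_width': 1.0041092254367792}
```

View pics/t1.png

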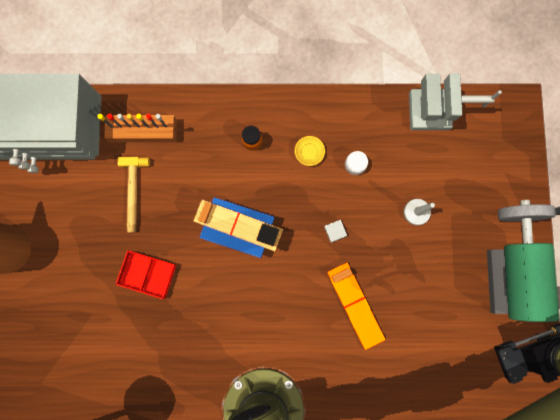

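View pics/s1.png

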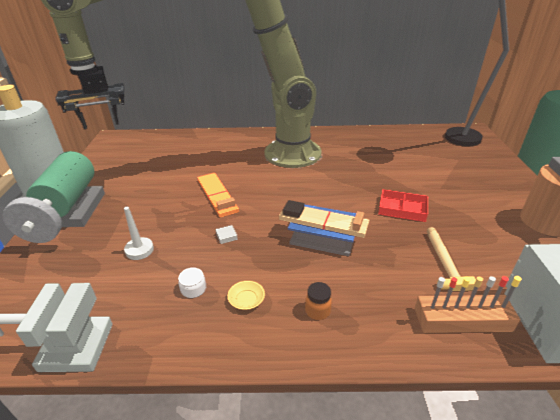

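The top view shows the block at about (336,231), the pad at (269,234), the board from (198,212) to (281,241) with its red line at about (235,223), and the cleat at (204,211). The orange decoy is at (357,305). The scene view agrees with this. Next I'll measure with masks.

```bash
cat >> h.py <<'E'
def rect(d,m,z,roi=None):
    """largest blob of mask -> world contour on plane z -> centre, sides, angle of long side (deg)"""
    m=m.astype(np.uint8)
    if roi: k=np.zeros_like(m);x0,x1,y0,y1=roi;k[y0:y1,x0:x1]=1;m=m*k
    cs,_=cv2.findContours(cv2.resize(m*255,None,fx=4,fy=4,interpolation=cv2.INTER_CUBIC)//128,cv2.RETR_EXTERNAL,cv2.CHAIN_APPROX_NONE)
    c=max(cs,key=cv2.contourArea)[:,0]
    w=ray(d,(c+.5)/4-.5,z)
    (cx,cy),(a,b),t=cv2.minAreaRect((w*1000).astype(np.float32))
    if a<b:a,b,t=b,a,t+90
    return np.array([cx,cy]).round(1),round(a,1),round(b,1),round((t+90)%180-90,1),len(c)
def hsv(d): return [c.astype(int) for c in cv2.split(cv2.cvtColor(d['image'],cv2.COLOR_RGB2HSV))]
E
python3 - <<'E'
from h import *
import pickle
P=pickle.load(open('p1.pkl','rb'))
rois=[dict(bl=(318,354,214,248),bd=(185,295,190,265)),dict(bl=(205,250,220,250),bd=(270,375,195,260))]
for d,r in zip(P,rois):
    H,S,V=hsv(d)
    print('block',rect(d,(S<60)&(V>130),.018,r['bl']))
    print('pad',rect(d,(V<60),.095,r['bd']))
    print('red',rect(d,((H<6)|(H>174))&(S>170)&(V>140),.075,r['bd']))
    print('wood',rect(d,(H>8)&(H<28)&(S>60)&(V>150),.075,r['bd']))
    print('blue',rect(d,(H>100)&(H<125)&(S>120),.06,r['bd']))
a,b=P
c=np.hstack([cv2.resize(a['image'][190:265,190:295],None,fx=3.8,fy=3.8,interpolation=2),cv2.resize(a['image'][205:280,315:420],None,fx=3.8,fy=3.8,interpolation=2)])
e=cv2.resize(b['image'][195:270,205:375],(c.shape[1],300),interpolation=2)
cv2.imwrite('pics/c1.png',np.vstack([c,e])[:600,:800,::-1])
E
```

```text
block (array([ 498. , -208.8]), 53.3, 52.6, -68.4, 272)
pad (array([481.9, -15.3]), 46.8, 46.8, 71.4, 255)
red (array([487.3,  87.4]), 7.6, 4.8, 0.6, 28)
wood (array([534.7, 130.4]), 113.1, 70.6, 71.3, 668)
blue (array([465.4,  84.6]), 181.4, 35.6, 71.4, 608)
block (array([ 505.2, -206.9]), 71.9, 53.9, 21.9, 258)
pad (array([524.6,  -2.4]), 7.8, 3.4, -2.5, 16)
red (array([544.4,  65.7]), 7.6, 4.7, -5.4, 20)
wood (array([514.8,  71.2]), 312.2, 233.5, 88.4, 2423)
blue (array([552.2,  56.8]), 177.8, 25.0, 69.7, 569)
```

View pics/c1.png

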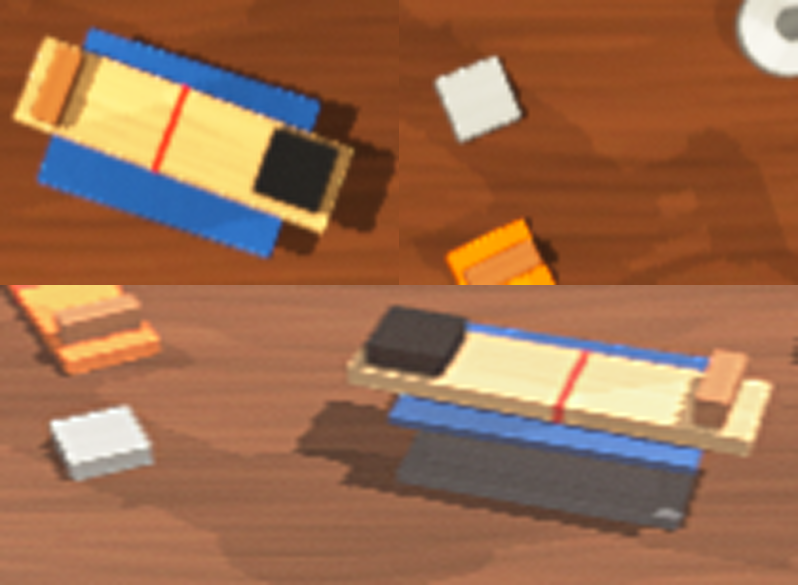

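The crops show clean edges: a pale board with the pad square to it, and blue strips on both sides. I'll tighten the masks and compute the first move.

```bash
cat >> h.py <<'E'
def measure(d,verbose=1):
    H,S,V=hsv(d); r,g,b=[c.astype(int) for c in cv2.split(d['image'])]
    roi=(185,330,185,290); o={}
    o['pad']=rect(d,r<110,.095,None) if 0 else rect(d,(r<125)&(r-b<40)&(b<90),.095,roi)
    red=(r-g>110)&(g<100)&(b<100)&(r>175)
    o['red']=rect(d,red,.075,roi)
    o['wood']=rect(d,((r>195)&(b>75)&(g>150))|(r<100)&(r-b<25)&(b<60)&0,.075,roi)
    o['blue']=rect(d,(b-r>50),.06,roi)
    return o
def toolmove(p,ydeg,s=None):
    """shift in tool axes to world p, turn wz bringing tool y to world heading ydeg (mod 180)"""
    s=s or ctrl.get_state(); Rm=R.from_rotvec(s['tool_rot']).as_matrix()
    h=np.degrees(np.arctan2(Rm[1,1],Rm[0,1])); dw=(ydeg-h+90)%180-90
    print('TCP',s['position'].round(4),'head',round(h,2),'tilt',Rm[:,2].round(3),'shift',(Rm.T@(np.array(p)-s['position'])).round(4),'wz',round(-dw,2))
E
python3 - <<'E'
from h import *
import pickle
a,b=pickle.load(open('p1.pkl','rb'))
for k,v in measure(a).items(): print(k,v)
r,g,bb=[c.astype(int) for c in cv2.split(a['image'])]
print('block',rect(a,(bb>115),.018,(318,354,214,248)))
c=lambda q:(np.array(q)/3.8+[190,190])
print('edge corners',ray(a,[c((321,97)),c((272,257))],.06).round(4).tolist(), 'redline',ray(a,[c((187,86)),c((155,172))],.075).round(4).tolist(),'cleat corners',ray(a,[c((46,42)),c((86,50)),c((68,122)),c((33,116))],.099).round(4).tolist(),'pad',ray(a,[c((270,127)),c((340,145)),c((323,212)),c((254,192))],.095).round(4).tolist())
toolmove([.499,-.210,.10],-68.4)
E
```

```text
pad (array([483.3, -15.8]), 52.3, 48.8, -19.9, 284)
red (array([513.9,  77.1]), 65.3, 5.9, -20.3, 199)
wood (array([533.2, 130. ]), 109.0, 66.9, 69.8, 670)
blue (array([463.2,  85.8]), 181.7, 36.3, 69.8, 608)
block (array([ 498.5, -208.5]), 53.7, 53.1, 21.4, 275)
edge corners [[0.5373, -0.0337], [0.4198, 0.0023]] redline [[0.5438, 0.0638], [0.481, 0.0865]] cleat corners [[0.5728, 0.1631], [0.5669, 0.1343], [0.515, 0.1464], [0.5194, 0.1714]] pad [[0.5113, 0.0025], [0.4982, -0.0476], [0.4503, -0.0353], [0.4648, 0.0138]]
TCP [ 0.2029 -0.617   0.2216] head -71.79 tilt [-0.001  0.002 -1.   ] shift [ 0.4085 -0.2939  0.122 ] wz -3.39
```

```bash
python3 -m handwheel '[{"x":0.02,"y":-0.014,"wz":-1},{"x":0.05,"y":-0.036,"wz":-2},{"x":0.08,"y":-0.058,"wz":-3.4},{"x":0.11,"y":-0.08,"wz":-3.4},{"x":0.14,"y":-0.1,"wz":-3.4},{"x":0.17,"y":-0.122,"wz":-3.4},{"x":0.2,"y":-0.144,"wz":-3.4},{"x":0.23,"y":-0.166,"wz":-3.4},{"x":0.26,"y":-0.187,"wz":-3.4},{"x":0.29,"y":-0.209,"wz":-3.4}]' 0.087 20
python3 -c "
from h import *
toolmove([.499,-.2095,.10],-68.5)"
```

```text
TCP [ 0.2029 -0.617   0.2216] head -71.79 tilt [-0.001  0.002 -1.   ] shift [ 0.4086 -0.2943  0.122 ] wz -3.29invalid input at $[0]: expected keys x, y, z, wx, wy, wz
```

```bash
python3 -m handwheel '[{"x":0.02,"y":-0.014,"z":0,"wx":0,"wy":0,"wz":-1},{"x":0.05,"y":-0.036,"z":0,"wx":0,"wy":0,"wz":-2},{"x":0.08,"y":-0.058,"z":0,"wx":0,"wy":0,"wz":-3.4},{"x":0.11,"y":-0.08,"z":0,"wx":0,"wy":0,"wz":-3.4},{"x":0.14,"y":-0.1,"z":0,"wx":0,"wy":0,"wz":-3.4},{"x":0.17,"y":-0.122,"z":0,"wx":0,"wy":0,"wz":-3.4},{"x":0.2,"y":-0.144,"z":0,"wx":0,"wy":0,"wz":-3.4},{"x":0.23,"y":-0.166,"z":0,"wx":0,"wy":0,"wz":-3.4},{"x":0.26,"y":-0.187,"z":0,"wx":0,"wy":0,"wz":-3.4},{"x":0.29,"y":-0.209,"z":0,"wx":0,"wy":0,"wz":-3.4}]' 0.087 20
python3 -c "
from h import *
toolmove([.499,-.2095,.10],-68.5)"
```

```text
time: 0.93
position: [0.4138, -0.3267, 0.2223]
tool_rot: [-3.086, -0.588, 0.001]
ft_force: [0.9, -0.3, 0.4]
grip_width: 1.005
grip_force: 0.0
TCP [ 0.4138 -0.3267  0.2223] head -68.41 tilt [-0. -0. -1.] shift [ 0.1224 -0.0776  0.1222] wz 0.09
```

```bash
python3 -m handwheel '[{"x":0.03,"y":-0.02,"z":0.01,"wx":0,"wy":0,"wz":0},{"x":0.06,"y":-0.04,"z":0.03,"wx":0,"wy":0,"wz":0},{"x":0.09,"y":-0.06,"z":0.06,"wx":0,"wy":0,"wz":0},{"x":0.11,"y":-0.073,"z":0.09,"wx":0,"wy":0,"wz":0},{"x":0.116,"y":-0.078,"z":0.11,"wx":0,"wy":0,"wz":0},{"x":0.116,"y":-0.078,"z":0.122,"wx":0,"wy":0,"wz":0},{"x":0.116,"y":-0.078,"z":0.122,"wx":0,"wy":0,"wz":0},{"x":0.116,"y":-0.078,"z":0.122,"wx":0,"wy":0,"wz":0},{"x":0.116,"y":-0.078,"z":0.122,"wx":0,"wy":0,"wz":0}]' 
python3 -c "
from h import *
toolmove([.499,-.2095,.005],-68.5)"
```

```text
time: 1.68
position: [0.4926, -0.2152, 0.1019]
tool_rot: [3.085, 0.584, 0.002]
ft_force: [-0.5, -0.2, -0.3]
grip_width: 0.999
grip_force: 0.0
TCP [ 0.4926 -0.2152  0.1019] head -68.55 tilt [ 0.002 -0.002 -1.   ] shift [ 0.008  -0.0032  0.0969] wz -0.05
```

Descend, stopping 5 mm above the bench.

```bash
python3 -m handwheel '[{"x":0.004,"y":-0.002,"z":0.02,"wx":0,"wy":0,"wz":0},{"x":0.008,"y":-0.003,"z":0.045,"wx":0,"wy":0,"wz":0},{"x":0.008,"y":-0.003,"z":0.065,"wx":0,"wy":0,"wz":0},{"x":0.008,"y":-0.003,"z":0.08,"wx":0,"wy":0,"wz":0},{"x":0.008,"y":-0.003,"z":0.09,"wx":0,"wy":0,"wz":0},{"x":0.008,"y":-0.003,"z":0.094,"wx":0,"wy":0,"wz":0},{"x":0.008,"y":-0.003,"z":0.096,"wx":0,"wy":0,"wz":0},{"x":0.008,"y":-0.003,"z":0.096,"wx":0,"wy":0,"wz":0},{"x":0.008,"y":-0.003,"z":0.096,"wx":0,"wy":0,"wz":0}]' 
python3 - <<'E'
from h import *
toolmove([.499,-.2095,.005],-68.5)
d=shot('scene');cv2.imwrite('pics/g1.png',cv2.resize(d['image'][170:270,160:300],None,fx=4,fy=4)[:,:,::-1])
E
```

```text
time: 2.43
position: [0.4996, -0.208, 0.0057]
tool_rot: [3.085, 0.588, 0.002]
ft_force: [0.3, -0.4, 0.2]
grip_width: 0.998
grip_force: 0.0
TCP [ 0.4996 -0.208   0.0057] head -68.42 tilt [ 0.002 -0.001 -1.   ] shift [-0.0011  0.0012  0.0007] wz 0.08
```

View pics/g1.png

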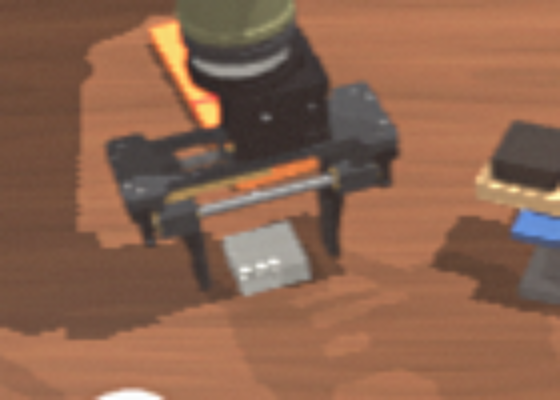

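The block sits centred between the fingers, at (265,258) in the crop. I'll close on it.

```bash
python3 -m handwheel '[{"x":-0.001,"y":0.001,"z":0,"wx":0,"wy":0,"wz":0},{"x":-0.001,"y":0.001,"z":0,"wx":0,"wy":0,"wz":0},{"x":-0.001,"y":0.001,"z":0,"wx":0,"wy":0,"wz":0},{"x":-0.001,"y":0.001,"z":0,"wx":0,"wy":0,"wz":0},{"x":-0.001,"y":0.001,"z":0,"wx":0,"wy":0,"wz":0},{"x":-0.001,"y":0.001,"z":0,"wx":0,"wy":0,"wz":0},{"x":-0.001,"y":0.001,"z":0,"wx":0,"wy":0,"wz":0},{"x":-0.001,"y":0.001,"z":0,"wx":0,"wy":0,"wz":0}]' 0.03 25
python3 -c "
from h import *
toolmove([.484,-.0155,.135],-110)"
```

```text
time: 3.15
position: [0.4981, -0.2086, 0.0045]
tool_rot: [3.086, 0.589, -0.0]
ft_force: [0.1, 0.5, 0.3]
grip_width: 0.57
grip_force: 25.0
TCP [ 0.4981 -0.2086  0.0045] head -68.39 tilt [-0. -0. -1.] shift [ 0.058  -0.1847 -0.1305] wz 41.61
```

```bash
python3 -m handwheel '[{"x":0,"y":0,"z":-0.005,"wx":0,"wy":0,"wz":0},{"x":0,"y":0,"z":-0.02,"wx":0,"wy":0,"wz":0},{"x":0,"y":0,"z":-0.045,"wx":0,"wy":0,"wz":4},{"x":0,"y":-0.005,"z":-0.075,"wx":0,"wy":0,"wz":9},{"x":0.003,"y":-0.015,"z":-0.105,"wx":0,"wy":0,"wz":14},{"x":0.008,"y":-0.03,"z":-0.13,"wx":0,"wy":0,"wz":19},{"x":0.014,"y":-0.05,"z":-0.14,"wx":0,"wy":0,"wz":24},{"x":0.022,"y":-0.075,"z":-0.14,"wx":0,"wy":0,"wz":30},{"x":0.03,"y":-0.1,"z":-0.14,"wx":0,"wy":0,"wz":36},{"x":0.038,"y":-0.125,"z":-0.14,"wx":0,"wy":0,"wz":41.6}]' 
python3 -c "
from h import *
toolmove([.484,-.0155,.135],-110)"
```

```text
time: 3.98
position: [0.4866, -0.0773, 0.1445]
tool_rot: [3.092, -0.554, -0.001]
ft_force: [-0.1, 0.4, -4.2]
grip_width: 0.57
grip_force: 25.0
TCP [ 0.4866 -0.0773  0.1445] head -110.3 tilt [-0.001 -0.    -1.   ] shift [-0.0238 -0.057   0.0094] wz -0.3
```

```bash
python3 -m handwheel '[{"x":-0.007,"y":-0.017,"z":0.002,"wx":0,"wy":0,"wz":0},{"x":-0.014,"y":-0.034,"z":0.004,"wx":0,"wy":0,"wz":0},{"x":-0.02,"y":-0.047,"z":0.006,"wx":0,"wy":0,"wz":0},{"x":-0.023,"y":-0.055,"z":0.008,"wx":0,"wy":0,"wz":0},{"x":-0.024,"y":-0.057,"z":0.009,"wx":0,"wy":0,"wz":0},{"x":-0.024,"y":-0.057,"z":0.009,"wx":0,"wy":0,"wz":0},{"x":-0.024,"y":-0.057,"z":0.009,"wx":0,"wy":0,"wz":0},{"x":-0.024,"y":-0.057,"z":0.009,"wx":0,"wy":0,"wz":0},{"x":-0.024,"y":-0.057,"z":0.009,"wx":0,"wy":0,"wz":0}]' 
python3 - <<'E'
from h import *
P=[]
for i in range(5):
    d=ctrl.get_image('top') if i<1 else ctrl.get_image('scene'); s=ctrl.get_state(); P.append(s['position'])
    if i==0:t=d
print(np.array(P).round(4).tolist())
toolmove([.484,-.0155,.0995],-110)
cv2.imwrite('pics/g2.png',cv2.resize(np.vstack([t['image'][190:265,190:310],d['image'][185:260,265:385]]),None,fx=4,fy=4,interpolation=2)[:,:,::-1])
E
```

```text
time: 4.73
position: [0.4845, -0.0178, 0.1355]
tool_rot: [3.093, -0.548, 0.0]
ft_force: [-0.2, 0.8, -3.6]
grip_width: 0.576
grip_force: 25.0
[[0.4844, -0.0176, 0.1355], [0.4844, -0.0174, 0.1356], [0.4845, -0.0172, 0.1356], [0.4844, -0.0171, 0.1356], [0.4844, -0.0169, 0.1356]]
TCP [ 0.4844 -0.0169  0.1356] head -110.02 tilt [ 0. -0. -1.] shift [-0.0009 -0.0012  0.0361] wz -0.02
```

View pics/g2.png

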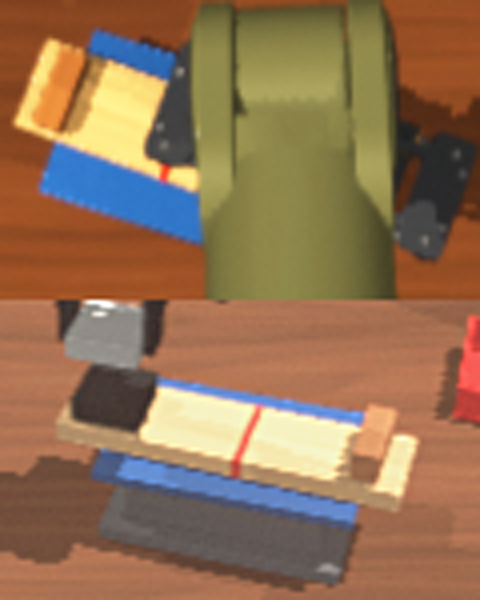

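The block hangs level above the pad. In the scene half of the crop its lower front edge runs (66,357)-(140,366), and the pad's upper front edge runs (75,397)-(150,404). I'll check the alignment by rays.

```bash
python3 - <<'E'
from h import *
import pickle
b=pickle.load(open('p1.pkl','rb'))[1]
f=lambda x,y:(x/4+265-.375,(y-300)/4+185-.375)
print('block edge',ray(b,[f(66,357),f(140,366)],.131).round(4).tolist())
print('pad edge',ray(b,[f(75,397),f(150,404)],.095).round(4).tolist())
im=cv2.imread('pics/s1.png')
g=cv2.cvtColor(im,6)
print(g[198:224,281:308])
E
```

```text
block edge [[0.4964, -0.0474], [0.5082, 0.0022]]
pad edge [[0.4935, -0.0415], [0.5029, 0.0099]]
[[128 130 128 130 131 132 131 133 132 131 132 135 133 131 131 133 130 131
  132 132 132 131 132 132 132 133 132]
 [130 129 132 130 132 132 130 132 129 132 132 132 132 134 133 134 133 131
  133 132 133 132 132 133 130 131 133]
 [129 131 131 130 131 133 118  96  87  96 108 112 121 129 129 131 133 135
  133 133 130 131 131 130 131 128 129]
 [131 127 129 131 130 130 104  73  69  73  74  74  75  85  94 105 110 120
  128 127 127 129 128 127 128 127 127]
 [131 129 128 130 130 109  81  70  72  72  73  72  74  71  73  74  70  76
   84  88 100 106 114 121 124 124 125]
 [132 132 132 135 121  90  74  72  72  71  76  74  73  73  71  72  73  71
   72  70  72  74  78  98 121 125 126]
 [136 136 135 136 108  79  72  74  74  73  74  75  74  69  74  73  72  72
   72  74  74  70  72 102 125 125 128]
 [135 134 138 123  92  72  73  73  72  75  74  74  74  73  76  73  76  70
   76  75  73  70  66 104 133 134 135]
 [131 135 130 106  79  70  75  74  75  74  75  75  73  73  73  74  75  72
   73  72  73  71  67 131 
[... 1234 characters left out ...]
 234 234 234 234 233]
 [145 145 144 144 146 146 150 160 151 152 181 207 200 162 144 150 156 198
  234 239 237 235 235 235 235 235 235]
 [150 149 146 152 147 146 146 145 143 146 152 153 153 147 155 188 227 241
  243 237 234 234 234 234 234 235 235]
 [131 132 142 162 157 147 148 150 149 146 145 146 147 149 147 150 155 157
  159 168 196 228 237 239 236 234 235]
 [131 130 133 131 123 129 143 149 160 163 151 146 148 149 149 147 147 143
  142 142 149 156 156 162 175 200 231]
 [134 132 132 130 130 131 130 106  98 148 140 127 132 143 151 148 148 152
  150 148 147 144 143 144 145 147 157]
 [133 133 132 130 129 129 126 101  90 118 123 124 103  91  97 111 126 155
  157 151 147 151 152 150 150 147 149]]
```

```bash
python3 - <<'E'
from h import *
import pickle
b=pickle.load(open('p1.pkl','rb'))[1]
w=ray(b,[(287.2,199.8),(303.4,203),(299.8,212.2),(282.3,209.5)],.095)
print(w.round(4).tolist(),w.mean(0).round(4),[np.linalg.norm(w[i]-w[i-1]).round(4) for i in range(4)])
d=ctrl.get_image('scene')
g=cv2.cvtColor(d['image'],7)
print(g[183:204,279:308]); toolmove([.484,-.0155,.0995],-110)
E
```

```text
[[0.4503, -0.03], [0.4672, 0.0154], [0.5099, 0.0032], [0.4963, -0.0446]] [ 0.4809 -0.014 ] [np.float64(0.0483), np.float64(0.0484), np.float64(0.0445), np.float64(0.0496)]
[[ 52  50  58  55  53  81 117 130 133 129 123 127 125 126 128 129 128 130
  130 132 133 114  80  55  52  51  51  52  99]
 [ 59  51  55  59  55  67 119 151 179 178 173 167 154 145 139 136 135 133
  134 136 139 114  78  55  51  48  47  56 117]
 [ 73  52  56  55  50  56 121 199 250 255 255 254 244 220 181 150 138 139
  144 145 139 106  68  50  51  50  49  70 119]
 [ 86  53  56  59  54  54 124 148 150 151 163 232 253 254 219 168 160 156
  181 182 150 109  68  53  49  49  51  95 131]
 [ 96  54  53  54  52  77 184 178 139 145 154 164 158 151 142 154 161 149
  156 166 166 139  88  53  56  51  55  97 126]
 [101  57  58  58  55  87 131 144 143 213 244 241 191 138 134 139 139 138
  138 140 142 120  80  55  45  50  63 112 131]
 [ 98  58  50  53  73 126 145 140 138 146 149 151 141 136 136 137 140 137
  139 137 143 118  79  58  48  50  62 109 129]
 [102  58  51  60 104 138 145 141 139 139 138 137 138 139 139 137 140 138
  139 1
[... 1016 characters left out ...]
9 132 135 141 151 149 146 146 148 150 151 150 149 146 145 145 144
  144 142 133 132 137 115 122 136 136 135 134]
 [129 131 128 131 130 132 128 135 135 130 143 148 146 146 144 148 151 148
  149 143 134 133 137 136 134 136 130 132 133]
 [133 137 133 130 130 132 133 131 107  80  78  85  91 106 121 142 153 149
  147 144 134 128 130 133 130 130 129 128 128]
 [133 132 134 132 129 132 130 111  75  54  57  68  75  77  76  81  85  88
   97 104  97  93 105 109 120 126 126 128 126]
 [133 132 133 133 134 135 124  88  61  56  58  61  59  60  59  58  55  67
   77  79  78  75  77  79  83 101 123 128 128]]
TCP [ 0.4844 -0.0169  0.1355] head -110.01 tilt [-0. -0. -1.] shift [-0.0008 -0.0011  0.036 ] wz -0.01
```

```bash
python3 - <<'E'
from h import *
import pickle
b=pickle.load(open('p1.pkl','rb'))[1]
print('block top',ray(b,[(280.5,194.2),(299.3,197.4)],.149).round(4).tolist(),'bottom',ray(b,[(281.0,199),(298.6,201.3)],.131).round(4).tolist(),'pad',ray(b,[(282.3,209.5),(299.8,212.2)],.095).round(4).tolist())
E
```

```text
block top [[0.5002, -0.0489], [0.5165, 0.0006]] bottom [[0.497, -0.0477], [0.509, -0.0006]] pad [[0.4963, -0.0446], [0.5099, 0.0032]]
```

```bash
python3 -m handwheel '[{"x":-0.001,"y":-0.001,"z":0.006,"wx":0,"wy":0,"wz":0},{"x":-0.002,"y":-0.002,"z":0.014,"wx":0,"wy":0,"wz":0},{"x":-0.002,"y":-0.002,"z":0.021,"wx":0,"wy":0,"wz":0},{"x":-0.002,"y":-0.002,"z":0.027,"wx":0,"wy":0,"wz":0},{"x":-0.002,"y":-0.002,"z":0.031,"wx":0,"wy":0,"wz":0},{"x":-0.002,"y":-0.002,"z":0.033,"wx":0,"wy":0,"wz":0},{"x":-0.002,"y":-0.002,"z":0.034,"wx":0,"wy":0,"wz":0},{"x":-0.002,"y":-0.002,"z":0.034,"wx":0,"wy":0,"wz":0},{"x":-0.002,"y":-0.002,"z":0.034,"wx":0,"wy":0,"wz":0},{"x":-0.002,"y":-0.002,"z":0.034,"wx":0,"wy":0,"wz":0}]'
python3 - <<'E'
from h import *
d=shot('scene');g=cv2.cvtColor(d['image'],7);toolmove([.483,-.0146,.0995],-110)
cv2.imwrite('pics/g3.png',cv2.resize(d['image'][185:235,265:325],None,fx=8,fy=8,interpolation=2)[:,:,::-1])
E
```

```text
time: 5.87
position: [0.4835, -0.0141, 0.1019]
tool_rot: [3.094, -0.545, 0.001]
ft_force: [-1.2, 0.5, -4.0]
grip_width: 0.572
grip_force: 25.0
TCP [ 0.4835 -0.0142  0.1019] head -109.99 tilt [ 0.001 -0.    -1.   ] shift [-0.0003  0.0006  0.0024] wz 0.01
```

View pics/g3.png

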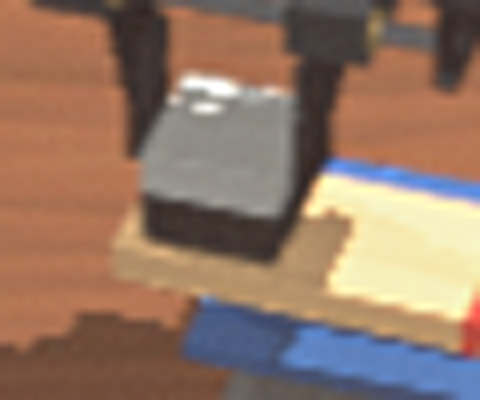

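The block (140-290, 190-215 in the crop) lines up with the pad below it. I'll lower the last 2 mm.

```bash
python3 -m handwheel '[{"x":0,"y":0,"z":0.0005,"wx":0,"wy":0,"wz":0},{"x":0,"y":0,"z":0.001,"wx":0,"wy":0,"wz":0},{"x":0,"y":0,"z":0.0015,"wx":0,"wy":0,"wz":0},{"x":0,"y":0,"z":0.002,"wx":0,"wy":0,"wz":0},{"x":0,"y":0,"z":0.002,"wx":0,"wy":0,"wz":0},{"x":0,"y":0,"z":0.002,"wx":0,"wy":0,"wz":0},{"x":0,"y":0,"z":0.002,"wx":0,"wy":0,"wz":0}]'
```

```text
time: 6.5
position: [0.4832, -0.0141, 0.0995]
tool_rot: [3.094, -0.545, 0.0]
ft_force: [0.3, 0.2, -3.3]
grip_width: 0.569
grip_force: 25.0
```

```bash
python3 -m handwheel '[{"x":0,"y":0,"z":0.0005,"wx":0,"wy":0,"wz":0},{"x":0,"y":0,"z":0.0005,"wx":0,"wy":0,"wz":0},{"x":0,"y":0,"z":0.0005,"wx":0,"wy":0,"wz":0},{"x":0,"y":0,"z":0.0005,"wx":0,"wy":0,"wz":0}]'
```

```text
time: 6.83
position: [0.4832, -0.0141, 0.0995]
tool_rot: [3.094, -0.545, 0.0]
ft_force: [-1.8, 0.2, 4.0]
grip_width: 0.577
grip_force: 25.0
```

Contact made. I'll release.

```bash
python3 -m handwheel '[{"x":0,"y":0,"z":-0.0003,"wx":0,"wy":0,"wz":0},{"x":0,"y":0,"z":-0.0003,"wx":0,"wy":0,"wz":0},{"x":0,"y":0,"z":-0.0003,"wx":0,"wy":0,"wz":0},{"x":0,"y":0,"z":-0.0003,"wx":0,"wy":0,"wz":0},{"x":0,"y":0,"z":-0.0003,"wx":0,"wy":0,"wz":0}]' 0.07
python3 -m handwheel '[{"x":0,"y":0,"z":-0.01,"wx":0,"wy":0,"wz":0},{"x":0,"y":0,"z":-0.03,"wx":0,"wy":0,"wz":0},{"x":0,"y":0,"z":-0.055,"wx":0,"wy":0,"wz":0},{"x":0,"y":0,"z":-0.08,"wx":0,"wy":0,"wz":0},{"x":0,"y":-0.01,"z":-0.1,"wx":0,"wy":0,"wz":0},{"x":0,"y":0.02,"z":-0.1,"wx":0,"wy":0,"wz":0},{"x":0,"y":-0.06,"z":-0.1,"wx":0,"wy":0,"wz":0},{"x":0,"y":-0.1,"z":-0.1,"wx":0,"wy":0,"wz":0},{"x":0,"y":-0.13,"z":-0.1,"wx":0,"wy":0,"wz":0},{"x":0,"y":-0.15,"z":-0.1,"wx":0,"wy":0,"wz":0}]' 
python3 - <<'E'
from h import *
toolmove([.483,-.0146,.0995],-110)
E
```

```text
time: 7.25
position: [0.4834, -0.0141, 0.0993]
tool_rot: [-3.094, 0.545, -0.001]
ft_force: [-0.3, 0.3, -0.3]
grip_width: 0.789
grip_force: 0.0
time: 8.08
position: [0.5341, 0.125, 0.2006]
tool_rot: [-3.093, 0.548, -0.003]
ft_force: [0.4, 0.2, -0.2]
grip_width: 0.804
grip_force: 0.0
TCP [0.5341 0.125  0.2006] head -110.1 tilt [ 0.002 -0.    -1.   ] shift [-0.0002  0.1487  0.101 ] wz -0.1
```

```bash
python3 - <<'E'
from h import *
t=shot('top');d=shot('scene')
cv2.imwrite('pics/g4.png',np.vstack([cv2.resize(t['image'][190:265,190:310],(640,400),interpolation=2)[:280],cv2.resize(d['image'][180:240,265:385],(640,320),interpolation=2)])[:,:,::-1])
toolmove([.5435,.155,.125],-110)
E
```

```text
TCP [0.5336 0.1325 0.2003] head -109.37 tilt [ 0.001  0.006 -1.   ] shift [ 0.0019 -0.0241  0.0755] wz 0.63
```

View pics/g4.png

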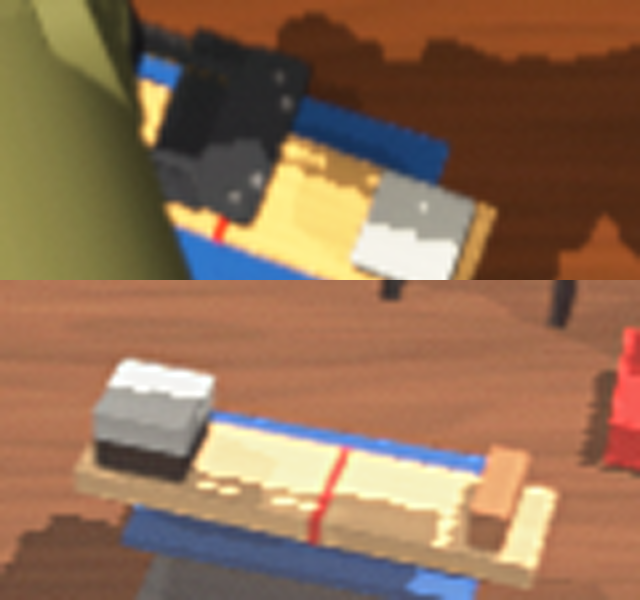

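The block sits squarely on the pad in both views, top at about (415,220) and scene at about (150,425). Now I'll go above the cleat, whose top face centre is at about (499,483) in the crop.

```bash
python3 -m handwheel '[{"x":0.001,"y":-0.008,"z":0.015,"wx":0,"wy":0,"wz":0.5},{"x":0.002,"y":-0.016,"z":0.03,"wx":0,"wy":0,"wz":0.5},{"x":0.002,"y":-0.022,"z":0.05,"wx":0,"wy":0,"wz":0.5},{"x":0.002,"y":-0.024,"z":0.065,"wx":0,"wy":0,"wz":0.5},{"x":0.002,"y":-0.024,"z":0.075,"wx":0,"wy":0,"wz":0.5},{"x":0.002,"y":-0.024,"z":0.075,"wx":0,"wy":0,"wz":0.5},{"x":0.002,"y":-0.024,"z":0.075,"wx":0,"wy":0,"wz":0.5},{"x":0.002,"y":-0.024,"z":0.075,"wx":0,"wy":0,"wz":0.5}]' 
python3 - <<'E'
from h import *
d=shot('scene')
print((ray(d,[(265+499/5.333,180+203/5.333)],.099)+[.0024,-.0015]).round(4))
r,g,b=[c.astype(int) for c in cv2.split(d['image'])]
# red line ends -> board heading at z .075
print('red',rect(d,(r-g>110)&(g<110)&(b<100)&(r>160),.075,(315,340,200,240)))
toolmove([.5435,.155,.08],-110)
E
```

```text
time: 8.85
position: [0.5441, 0.1453, 0.1255]
tool_rot: [-3.091, 0.56, -0.003]
ft_force: [0.3, -0.3, -0.1]
grip_width: 0.8
grip_force: 0.0
[[0.5474 0.1558]]
red (array([524.7,  72.6]), 40.5, 4.8, -19.2, 81)
TCP [0.5443 0.1454 0.1257] head -110.53 tilt [ 0.002 -0.    -1.   ] shift [-0.0042 -0.0087  0.0457] wz -0.53
```

```bash
python3 -m handwheel '[{"x":-0.003,"y":-0.005,"z":0.004,"wx":0,"wy":0,"wz":-0.5},{"x":-0.003,"y":-0.009,"z":0.01,"wx":0,"wy":0,"wz":-0.5},{"x":-0.003,"y":-0.009,"z":0.022,"wx":0,"wy":0,"wz":-0.5},{"x":-0.003,"y":-0.009,"z":0.033,"wx":0,"wy":0,"wz":-0.5},{"x":-0.003,"y":-0.009,"z":0.04,"wx":0,"wy":0,"wz":-0.5},{"x":-0.003,"y":-0.009,"z":0.044,"wx":0,"wy":0,"wz":-0.5},{"x":-0.003,"y":-0.009,"z":0.045,"wx":0,"wy":0,"wz":-0.5},{"x":-0.003,"y":-0.009,"z":0.045,"wx":0,"wy":0,"wz":-0.5},{"x":-0.003,"y":-0.009,"z":0.045,"wx":0,"wy":0,"wz":-0.5}]' 
python3 - <<'E'
from h import *
d=shot('scene')
cv2.imwrite('pics/g5.png',cv2.resize(d['image'][160:240,280:400],None,fx=5,fy=5,interpolation=2)[:,:,::-1])
toolmove([.5445,.155,.08],-110)
E
```

```text
time: 9.65
position: [0.544, 0.1551, 0.0795]
tool_rot: [-3.094, 0.545, -0.001]
ft_force: [1.0, -0.1, 0.0]
grip_width: 0.805
grip_force: 0.0
TCP [0.5441 0.1552 0.0797] head -109.99 tilt [ 0.001  0.    -1.   ] shift [ 0.0004  0.     -0.0003] wz 0.01
```

View pics/g5.png

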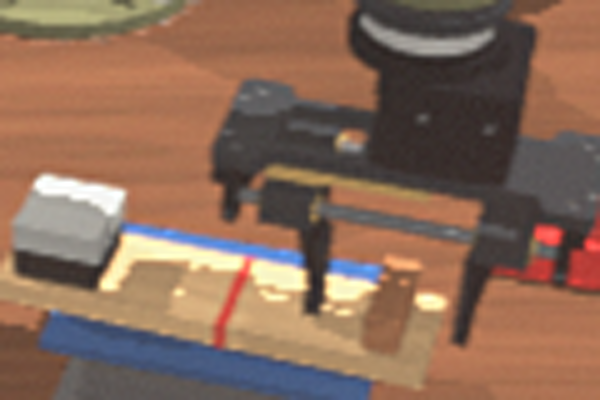

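The cleat (395,300) is between the fingers (313,300) and (462,335). I'll close on it.

```bash
python3 -m handwheel '[{"x":0,"y":0,"z":0,"wx":0,"wy":0,"wz":0},{"x":0,"y":0,"z":0,"wx":0,"wy":0,"wz":0},{"x":0,"y":0,"z":0,"wx":0,"wy":0,"wz":0},{"x":0,"y":0,"z":0,"wx":0,"wy":0,"wz":0},{"x":0,"y":0,"z":0,"wx":0,"wy":0,"wz":0},{"x":0,"y":0,"z":0,"wx":0,"wy":0,"wz":0},{"x":0,"y":0,"z":0,"wx":0,"wy":0,"wz":0},{"x":0,"y":0,"z":0,"wx":0,"wy":0,"wz":0},{"x":0,"y":0,"z":0,"wx":0,"wy":0,"wz":0},{"x":0,"y":0,"z":0,"wx":0,"wy":0,"wz":0}]' 0.005 15
python3 -m handwheel '[{"x":0,"y":0,"z":0,"wx":0,"wy":0,"wz":0},{"x":0,"y":0,"z":0,"wx":0,"wy":0,"wz":0},{"x":0,"y":0,"z":0,"wx":0,"wy":0,"wz":0},{"x":0,"y":0,"z":0,"wx":0,"wy":0,"wz":0}]' 0.005 40
python3 - <<'E'
from h import *
t=shot('top')
for k,v in measure(t).items(): print(k,v)
r,g,b=[c.astype(int) for c in cv2.split(t['image'])]
print(ctrl.get_state()['position'].round(4))
cv2.imwrite('pics/g6.png',cv2.resize(t['image'][190:265,190:310],None,fx=6,fy=6,interpolation=2)[:,:,::-1])
E
```

```text
time: 10.53
position: [0.5437, 0.1555, 0.0793]
tool_rot: [-3.093, 0.545, 0.0]
ft_force: [-0.2, 1.3, -0.6]
grip_width: 0.227
grip_force: 15.0
time: 10.87
position: [0.5436, 0.1555, 0.0793]
tool_rot: [-3.094, 0.545, 0.0]
ft_force: [0.1, 2.7, -0.9]
grip_width: 0.222
grip_force: 40.0
pad (array([500.7,  56.6]), 318.5, 140.9, 26.4, 1372)
red (array([513.2,  76.6]), 64.3, 8.0, -20.0, 195)
wood (array([488.1,  14.7]), 129.5, 63.3, 69.2, 688)
blue (array([453.9,  58. ]), 123.7, 33.8, 69.6, 410)
[0.5437 0.1555 0.0793]
```

View pics/g6.png

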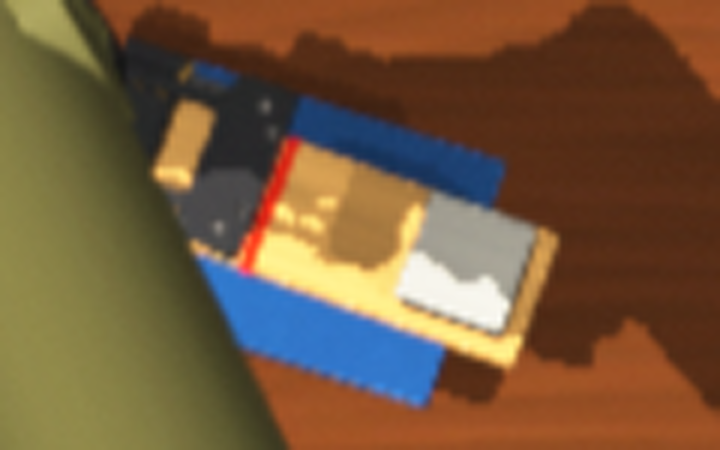

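The cleat is gripped, with the red line from (292,140) to (250,270) and the riser's front corners at about (503,165) and (432,405). I'll locate the front edge more precisely with line fits.

```bash
python3 - <<'E'
from h import *
import pickle
a,b=pickle.load(open('p1.pkl','rb'))
def cross(v,off,th):
    i=np.where((v[:-1]>=th)&(v[1:]<th))[0]
    if len(i)==0: return None
    i=i[-1]; return off+i+(v[i]-th)/(v[i]-v[i+1])
def fit(P,z,d,n):
    w=ray(d,P,z)*1000
    for _ in range(3):
        vx,vy,x0,y0=cv2.fitLine(w.astype(np.float32),cv2.DIST_HUBER,0,.01,.01).ravel()
        e=np.abs((w[:,0]-x0)*vy-(w[:,1]-y0)*vx); w=w[e<max(1.5,2*np.median(e))]
    print(n,len(w),round(float(np.degrees(np.arctan2(vy,vx))),2),(x0.round(1),y0.round(1)),'rms',e.std().round(2)); return np.array([x0,y0]),np.array([vx,vy])
im=a['image'].astype(float); q=im[:,:,2]-im[:,:,0]
# front edge: rows scanned to the right
up=[(c,r) for r in range(218,224) if (c:=cross(q[r,255:285],255,40))]
lo=[(c,r) for r in range(246,256) if (c:=cross(q[r,250:285],250,40))]
print(np.round(up,1).tolist(),np.round(lo,1).tolist())
fit(up+lo,.06,a,'front')
# long edges: columns; near edge (down), far edge (up)
near=[(c,r) for c in range(205,258) if (r:=cross(q[225:265,c],225,40))]
far=[(c,r2) for c in range(218,270) if (r:=cross(q[190:222,c][::-1],0,40)) for r2 in [221-r]]
fit(near,.06,a,'near');fit(far,.06,a,'far')
# tail (back) edge lower part
bk=[(265-c2,r) for r in range(228,237) if (c2:=cross(q[r,190:266][::-1],0,40))]
fit(bk,.06,a,'back')
E
```

```text
[[273.7, 218.0], [273.5, 219.0], [272.9, 220.0], [272.7, 221.0], [272.4, 222.0], [271.8, 223.0]] [[260.1, 246.0], [262.7, 247.0], [263.5, 248.0], [263.5, 249.0], [263.1, 250.0], [262.8, 251.0], [262.5, 252.0], [262.1, 253.0], [261.7, 254.0], [261.3, 255.0]]
front 14 -18.32 (np.float32(473.0), np.float32(-12.5)) rms 0.17
near 53 71.71 (np.float32(448.8), np.float32(90.8)) rms 0.13
far 52 71.64 (np.float32(565.6), np.float32(60.0)) rms 0.23
back 9 -18.64 (np.float32(491.7), np.float32(171.1)) rms 0.12
```

The riser fits well: width 120.5 mm, length 180.1 mm, heading -108.3°. The red line has 97.4 mm to go, i.e. tool y +0.0974 and x +0.0028. I'll slide in stages.

```bash
python3 -m handwheel '[{"x":0,"y":0.001,"z":0,"wx":0,"wy":0,"wz":0},{"x":0,"y":0.003,"z":0,"wx":0,"wy":0,"wz":0},{"x":0,"y":0.006,"z":0,"wx":0,"wy":0,"wz":0},{"x":0,"y":0.01,"z":0,"wx":0,"wy":0,"wz":0},{"x":0.0004,"y":0.014,"z":0,"wx":0,"wy":0,"wz":0},{"x":0.0005,"y":0.018,"z":0,"wx":0,"wy":0,"wz":0},{"x":0.0006,"y":0.021,"z":0,"wx":0,"wy":0,"wz":0},{"x":0.0007,"y":0.023,"z":0,"wx":0,"wy":0,"wz":0},{"x":0.0007,"y":0.024,"z":0,"wx":0,"wy":0,"wz":0},{"x":0.0007,"y":0.024,"z":0,"wx":0,"wy":0,"wz":0}]'
```

```text
time: 11.75
position: [0.5362, 0.1317, 0.0794]
tool_rot: [3.093, -0.546, 0.0]
ft_force: [1.1, 2.6, 0.2]
grip_width: 0.227
grip_force: 40.0
```

```bash
python3 -m handwheel '[{"x":0,"y":0.002,"z":0,"wx":0,"wy":0,"wz":0},{"x":0,"y":0.005,"z":0,"wx":0,"wy":0,"wz":0},{"x":0.0002,"y":0.01,"z":0,"wx":0,"wy":0,"wz":0},{"x":0.0004,"y":0.015,"z":0,"wx":0,"wy":0,"wz":0},{"x":0.0006,"y":0.02,"z":0,"wx":0,"wy":0,"wz":0},{"x":0.0008,"y":0.025,"z":0,"wx":0,"wy":0,"wz":0},{"x":0.001,"y":0.03,"z":0,"wx":0,"wy":0,"wz":0},{"x":0.001,"y":0.034,"z":0,"wx":0,"wy":0,"wz":0},{"x":0.001,"y":0.036,"z":0,"wx":0,"wy":0,"wz":0},{"x":0.001,"y":0.036,"z":0,"wx":0,"wy":0,"wz":0}]'
```

```text
time: 12.58
position: [0.5247, 0.097, 0.0793]
tool_rot: [3.093, -0.547, 0.0]
ft_force: [1.2, 1.4, 0.4]
grip_width: 0.226
grip_force: 40.0
```

```bash
python3 -m handwheel '[{"x":0,"y":0.002,"z":0,"wx":0,"wy":0,"wz":0},{"x":0,"y":0.005,"z":0,"wx":0,"wy":0,"wz":0},{"x":0.0002,"y":0.01,"z":0,"wx":0,"wy":0,"wz":0},{"x":0.0004,"y":0.015,"z":0,"wx":0,"wy":0,"wz":0},{"x":0.0006,"y":0.02,"z":0,"wx":0,"wy":0,"wz":0},{"x":0.0008,"y":0.025,"z":0,"wx":0,"wy":0,"wz":0},{"x":0.001,"y":0.029,"z":0,"wx":0,"wy":0,"wz":0},{"x":0.001,"y":0.031,"z":0,"wx":0,"wy":0,"wz":0},{"x":0.001,"y":0.032,"z":0,"wx":0,"wy":0,"wz":0},{"x":0.001,"y":0.032,"z":0,"wx":0,"wy":0,"wz":0}]'
python3 - <<'E'
from h import *
u=np.array([-.3145,-.949]);n=np.array([.949,-.3145]);E=np.array([477.4,-14.])
t=shot('top');d=shot('scene')
for k,v in measure(t).items(): print(k,v)
c=measure(t)['red'][0]-E; print('mark top: x %.1f y %.1f'%(c@u,c@n))
s=ctrl.get_state();p=s['position'];print(p.round(4),s['ft_force'].round(1))
Rm=R.from_rotvec(s['tool_rot']).as_matrix()
m=p[:2]*1000+85*Rm[:2,1]-E; print('mark FK: x %.1f y %.1f'%(m@u,m@n),Rm.round(3).tolist())
r,g,b=[q.astype(int) for q in cv2.split(d['image'])]
print('scene red',rect(d,(r-g>100)&(g<110)&(b<110)&(r>150),.075,(270,330,195,245)))
cv2.imwrite('pics/g7.png',np.vstack([cv2.resize(t['image'][190:275,200:320],(640,453),interpolation=2)[:300],cv2.resize(d['image'][185:241,240:360],(640,300),interpolation=2)])[:,:,::-1])
E
```

```text
time: 13.42
position: [0.515, 0.0673, 0.0795]
tool_rot: [3.094, -0.546, 0.001]
ft_force: [2.5, 3.3, 4.5]
grip_width: 0.225
grip_force: 40.0
pad (array([479.7,   3.1]), 293.5, 87.2, 8.2, 1138)
red (array([456.6,  -0.8]), 3.9, 3.9, 44.9, 16)
wood (array([459.8, -73.9]), 129.0, 63.5, 69.2, 698)
blue (array([441. ,   8.1]), 35.4, 21.5, 0.1, 136)
mark top: x -6.0 y -23.9
[0.5149 0.0674 0.0794] [1.4 3.3 3.7]
mark FK: x -4.1 y 7.6 [[0.94, -0.342, 0.0], [-0.342, -0.94, -0.001], [0.0, 0.001, -1.0]]
scene red (array([497. , -16.6]), 65.5, 7.7, -18.9, 124)
```

View pics/g7.png

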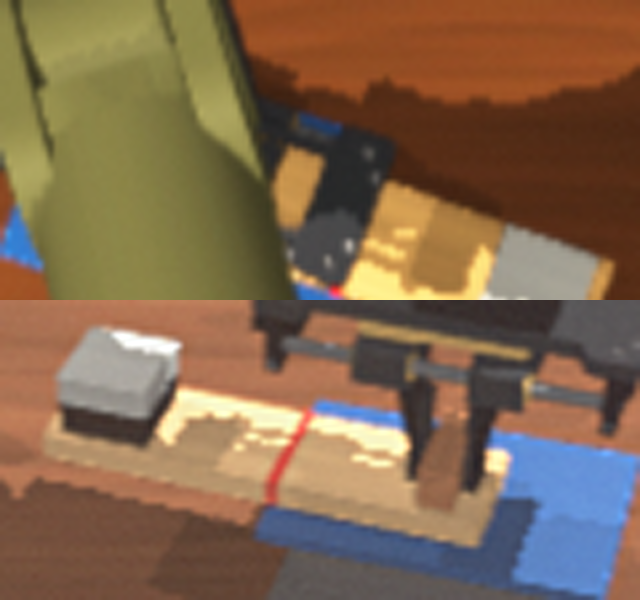

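The board is level and the pile square. The red line, at about (290,455) in the scene half, is about 4.8 mm short of the edge. I'll finish the slide and cross-check in the scene view.

```bash
python3 -m handwheel '[{"x":0,"y":0.001,"z":0,"wx":0,"wy":0,"wz":0},{"x":0,"y":0.002,"z":0,"wx":0,"wy":0,"wz":0},{"x":0,"y":0.0035,"z":0,"wx":0,"wy":0,"wz":0},{"x":0,"y":0.0045,"z":0,"wx":0,"wy":0,"wz":0},{"x":0,"y":0.0048,"z":0,"wx":0,"wy":0,"wz":0},{"x":0,"y":0.0048,"z":0,"wx":0,"wy":0,"wz":0},{"x":0,"y":0.0048,"z":0,"wx":0,"wy":0,"wz":0},{"x":0,"y":0.0048,"z":0,"wx":0,"wy":0,"wz":0},{"x":0,"y":0.0048,"z":0,"wx":0,"wy":0,"wz":0},{"x":0,"y":0.0048,"z":0,"wx":0,"wy":0,"wz":0}]'
python3 - <<'E'
from h import *
u=np.array([-.3145,-.949]);n=np.array([.949,-.3145]);E=np.array([477.4,-14.])
d=shot('scene');s=ctrl.get_state();p=s['position']*1000
print('travel left',97.4-(p[:2]-[543.6,155.5])@u,p.round(1))
r,g,b=[q.astype(int) for q in cv2.split(d['image'])]
c=rect(d,(r-g>100)&(g<110)&(b<110)&(r>150),.075,(270,330,195,245));print(c)
# scene: left end of riser's blue front strip below the board, and pile corners
q=b-r
for row in (226,227,228,229): 
    i=np.where(q[row,270:330]>40)[0]; 
    if len(i): w=ray(d,[(270+i[0]-.5,row)],.06)[0]*1000; print(row,270+i[0],'edge x-err',((w-E)@u).round(1),'y',((w-E)@n).round(1))
print('mark scene',((c[0]-E)@u).round(1),((c[0]-E)@n).round(1))
E
```

```text
time: 14.35
position: [0.5135, 0.0638, 0.0795]
tool_rot: [-3.093, 0.544, -0.001]
ft_force: [1.5, 3.7, 3.6]
grip_width: 0.228
grip_force: 40.0
travel left 0.950508350144716 [513.5  63.8  79.5]
(array([494.4, -19.7]), 70.1, 8.5, -17.6, 132)
226 289 edge x-err -1.8 y 50.6
227 289 edge x-err -3.1 y 54.8
228 289 edge x-err -4.4 y 58.9
229 289 edge x-err -5.6 y 63.0
mark scene 0.1 17.9
```

Both estimates put the line within about 2 mm of the edge: -1 mm by travel in the top view, +2 mm in the scene view. The lateral offset is about 6 mm and the tool is level. I'll hold briefly, then hand in.

```bash
python3 -m handwheel '[{"x":0,"y":0.0002,"z":0,"wx":0,"wy":0,"wz":0},{"x":0,"y":0.0002,"z":0,"wx":0,"wy":0,"wz":0},{"x":0,"y":0.0002,"z":0,"wx":0,"wy":0,"wz":0},{"x":0,"y":0.0002,"z":0,"wx":0,"wy":0,"wz":0},{"x":0,"y":0.0002,"z":0,"wx":0,"wy":0,"wz":0},{"x":0,"y":0.0002,"z":0,"wx":0,"wy":0,"wz":0}]'
python3 -c "
from bench import ctrl
print(ctrl.close_job())"
```

```text
time: 14.9
position: [0.5135, 0.0638, 0.0796]
tool_rot: [-3.093, 0.544, -0.001]
ft_force: [2.1, 5.6, 4.4]
grip_width: 0.222
grip_force: 40.0
the job is handed in; nothing more can be done
None
```

I handed the job in at 14.9 s, with no verdict returned: the block is released square on the pad, and the level board is still held by its cleat with the red line an estimated 2 mm or less from the riser edge.

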